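# Make up the gluing kit: sprung-in pressing block first, bottle last

### The job

Make up the gluing kit in the walnut tray, lowest piece first and tallest last: tip one end of the pressing block in under the brass keeper, push the sprung stop back with it, bring the other end down behind the end wall and let the block lie flat in the long bay; then put the iron knob weight in the shallow well and, last, the glue bottle in the deeper well. Do not ram the stop, set the weight and the bottle down gently without dropping them, keep the glue bottle upright all along, and leave everything else on the bench where it is.

Things in the scene. Friction and masses are not known exactly. Their poses are not given: they have to be found in the camera images.
- block_center (a point): Pressing block: plain wooden bar with a thin cork sole, 150 long x 50 wide x 36 mm high, lying flat on the bench, cork down; about 0.2 kg. Point: its centre, 18 mm above its underside. x along its length, y across its width, z up. Both ends are alike, so either may go under the keeper. Gripped across its 50 mm width.
- weight_center (a point): Cast-iron knob weight standing on the bench: round foot 64 mm in diameter and 34 mm high, drawn in to a neck (16 mm thick, 50 to 55 mm up) and a knob 26 to 28 mm in diameter between 60 and 75 mm up; 80 mm tall in all; 0.6 to 0.9 kg. Point: on its axis, 40 mm up (half-way); the middle of the knob is 28 mm above this point. z up. Lift it by the knob.
- bottle_center (a point): Closed white glue bottle standing on the bench: round body 56 mm in diameter up to 115 mm, then shoulder, collar and a pointed grey nozzle cap, 175 mm tall in all; about 0.3 kg. Point: on its axis, 87.5 mm up (half-way, on the straight body). z up.
- tray: Walnut kit tray fixed on the bench, 222 x 190 mm, floor board 10 mm thick: one long bay and two square wells beside it. Origin near its middle, at the bench. z up; x along the long bay towards its sprung end; y across, from the wells towards the bay.
- bay_seat (a point): Long bay for the block. Point: on its floor (10 mm above the bench), straight under the block's centre when the block is home. Axes as the tray. The bay is 140 mm long with the stop at rest, 156.5 mm with it fully pushed, 58 mm wide between low cheeks at both ends. Its sides are open for fingers: floor only out to 51 mm on the wells' side; the tray ends 38 mm out on the other side.
- end_wall (a point): Top of the inner face of the plain wall at the -x end of the bay: 24 mm above the bay floor, 75 mm from bay_seat, 12 mm thick. The home block's rear end lies against it. Cheeks of the same height, 58 mm apart, reach 22 mm along the bay from it.
- keeper (a point): Front lower edge, in the middle, of the fixed brass keeper plate at the +x end: 45 mm above the bay floor, +65 mm from bay_seat; the plate is 5 mm thick and reaches 20 mm further along +x, over the stop. Cheeks 58 mm apart and 45 mm high start 20 mm before it. Because of it the block cannot go in level: tip it 10 to 18 degrees, this end down, so that its rear clears the end wall.
- stop: Sprung brass stop at the +x end of the bay. Origin: middle of the lower edge of its front face, 6 mm above the bay floor; the face is 52 mm wide, 34 mm high. Axes as the tray; it is pushed along +x. At rest its face is flush with the keeper's front edge; stroke 16.5 mm to a hard end, 3 N to start it, 9.6 N at the end. A tipped block's rear passes the end wall only once it is pushed 14.5 mm; 10 mm with the block home.
- weight_well (a point): Centre of the floor of the shallow well (10 mm above the bench), a square 76 mm inside with walls 20 mm high and 8 mm thick; for the weight. Axes as bay_seat; it lies beside the bay, on its -y side, 102 mm from the bay's centre line.
- bottle_well (a point): Centre of the floor of the deeper well (10 mm above the bench), a square 68 mm inside with walls 35 mm high and 8 mm thick; for the bottle. Axes as bay_seat; beside the bay, 102 mm from its centre line, 101 mm further along +x than weight_well.
- jar: Bystander among the kit: glass jar of bone inlay discs with a steel lid, 70 mm in diameter, 110 mm tall; origin at its underside.
- hammer: Bystander: red-handled tack hammer lying on the bench, 245 mm long, head 94 mm wide, 25 mm high; origin under the middle of the handle, x along it towards the head.
- straightedge: Bystander: brass-bound wooden straightedge lying on the bench, 400 x 40 x 8 mm; origin under its centre, y along its length.
- tape_roll: Bystander: roll of veneer tape lying flat, 90 mm in diameter, 30 mm high; origin under its centre.
- square: Bystander: small try square lying on the bench, stock 115 mm, blade 150 mm, 18 mm high; origin under the middle of the stock, x along the blade.
Things that resemble listed ones, but are neither listed nor needed, are in the scene too. What is shaped like the part that bears bottle_center but orange or purple is not meant.

How it is judged:
On the way, in this order (a step that is already met when the one before it is completed fails the run):
1. the pressing block lies home in the long bay, flat, nose under the keeper and held by the sprung stop (x of block_center in the frame of bay_seat between -0.006 and 0.006 m and y of block_center in the frame of bay_seat between -0.007 and 0.007 m and z of block_center in the frame of bay_seat between 0.012 and 0.023 m and angle between block_center's own z axis and vertical below 0.06 rad and angle between the x axis of block_center and the x axis of bay_seat, either way round below 0.12 rad and x of stop in the frame of bay_seat above 0.07 m), for 0.3 s.
2. then the weight stands in the shallow well (horizontal distance between weight_center and weight_well below 0.012 m and z of weight_center in the frame of weight_well between 0.034 and 0.046 m and angle between weight_center's own z axis and vertical below 0.08 rad), for 0.2 s.
3. last, the bottle stands in the deeper well (horizontal distance between bottle_center and bottle_well below 0.012 m and z of bottle_center in the frame of bottle_well between 0.0815 and 0.0935 m and angle between bottle_center's own z axis and vertical below 0.08 rad), for 0.2 s.
At the end, for the whole second after the job is handed in: Block flat in the long bay (3.5 deg), within 6 mm along and 7 mm across of home, stop pushed 5 to 15 mm by it; weight and bottle upright (4.5 deg) on the floors of their wells, within 12 mm of centre; all at rest; jar, hammer, straightedge, tape roll, square within 20 mm of their starts (all of step 1 and all of step 2 and all of step 3 and x of stop in the frame of bay_seat below 0.08 m and linear speed of each of block, weight, bottle below 0.02 m/s and distance of each of jar, hammer, straightedge, tape_roll, square from where it was at the start of the episode below 0.02 m); the robot touches nothing.
It fails at once if a bystander (jar, hammer, straightedge, tape roll, square) is shifted more than 20 mm (distance of any of jar, hammer, straightedge, tape_roll, square from where it was at the start of the episode above 0.02 m).
It fails at once if the glue bottle is tipped more than 35 degrees (angle between bottle_center's own z axis and vertical above 0.61 rad).
It fails at once if the sprung stop is rammed with the block (over 40 N) (contact force between block and stop above 40 N).
It fails at once if the weight or the bottle is dropped into its well (comes down in it at over 0.5 m/s) ((horizontal distance between weight_center and weight_well below 0.05 m and z of weight_center in the frame of weight_well below 0.065 m and linear speed of weight above 0.5 m/s) or (horizontal distance between bottle_center and bottle_well below 0.05 m and z of bottle_center in the frame of bottle_well below 0.1125 m and linear speed of bottle above 0.5 m/s)).
It also fails if it takes over 72 s, if anything falls off the work surface, if the arm or the gripper's body presses on something with over 40 N, if the wrist force passes 120 N, or if a joint passes its speed limit or range.

### The arm

A 6-joint arm with a two-finger parallel gripper is mounted at the origin on the work surface. World frame = base frame: x ahead of the robot, y to its left, z up, the work surface at z = 0. Lengths are in m, angles in rad, forces in N, time in s.
With the tool pointing down it reaches from about 0.35 to 0.95 m from the base axis. Payload 17.4 kg.
Tool frame: the origin (TCP) lies midway between the tips of the shut fingers; the grasp point (between the pads) lies env.grip_point_offset behind it (env.grip_point_offset is the distance from the TCP to the grasp point, in m); z points along the fingers, y is the direction in which the jaws open and shut (so a half turn about z gives the same grasp; the last joint's range is limited). The gripper opens to 93 mm and grips with 3 to 60 N. Pads are 15 mm wide; open, the fingers measure 128 mm over their backs; the gripper's body (75 mm by 188 mm) begins 65 mm behind the grasp point.
Start: joints at [-1.169, 0.116, 1.442, -0, 1.584, -0.038], TCP at [0.287, -0.611, 0.219] pointing down, gripper open.
Joint ranges: [-2.83, 2.83], [-0.83, 2.19], [0.07, 2.5], [-1.14, 4.28], [0.01, 3], [-2.97, 2.97]. Speed limits (rad/s): [1.89, 1.89, 2.22, 3.14, 3.14, 3.14].

### API

Orientations are given as a 3x3 rotation matrix whose columns are the frame's x, y, z axes.
In Python, from plant import env gives the robot as it stands. The module is installed in compiled form; this text tells all that it offers.
- The arm moves only by the tool servo_tool, never from a script. Its argument "moves" is a list of rows, each an object of numbers: "hand": the opening, from 0 (shut) to 1 (fully open); "x", "y", "z": the shift along the tool's x, y, z in m; "spin": the turn about the tool's z in rad. In form: [{"hand": .., "x": .., "y": .., "z": .., "spin": ..}, ...]. A call has 1 to 20 rows; each row is the pose to reach, as a shift and turn from the pose commanded when the call began, along the tool's axes at that moment; what a row does not reach only later rows make up. A row lasts 1/8 s, in which the tool goes at most 62.5 mm and 10.7 degrees, less where a joint would pass 70% of its speed; a pose out of reach is approached as far as the arm can. A call with a gripper value outside its range is refused whole. The fingers move at their own pace and stop on an object; "newtons" is the grip in N (left out, the last holds). Time passes only in rows, so rows that repeat a pose let the fingers close. It gives the time, the measured TCP pose, the force and the opening at its end, in the units of the state.
- env.state(): the state, without advancing time (a new reading comes with each control period).
- env.get_image(name): name is "side" or "top"; returns a dict with "img" (480x640x3 uint8, blue, green, red), "fov_y" (degrees; the focal length in pixels is half the picture's height over the tangent of half this angle, whatever the lens; pixels are square), "cx", "cy" (the principal point, pixels), "extrinsics" (4x4, takes a point from world to camera coordinates). Camera axes: x right, y up, looking along -z (the intrinsics and any distortion apply to the point x, -y, -z); pixel columns grow to the right and rows downward; lengths in m; the calibration is good to about 2 mm. A picture is of the moment at which its call begins. There is no depth.
- env.sign_off(): hands the job in, once; it reports no verdict.
The state is a dict: "clock": time; "q": joint angles; "joint_vel": joint speeds; "effort": joint torques, N m; "tcp_pos": TCP position; "tcp_rot": TCP orientation; "force": force on the tool from outside, world axes, zero at the start; "moment": the same for the moment, N m; "opening": opening from 0.0 (shut) to 1.0 (fully open).
Only numpy, scipy, OpenCV 4.12 (cv2) and the standard library are available. Lean on these libraries where they do the work, as an engineer would, in place of code of your own. Each camera call takes 0.05 s, during which the arm holds its last target. There are 200 camera calls.

## Working session

There is one attempt and no reset: what is moved stays moved. The work goes in short steps, Python scripts to look and compute and a tool call to move; the robot and the scene stay as the last step left them, time stands still between calls to the robot, and variables do not carry over. Pictures are saved under pics/ and viewed, on a budget of 10 in all, crops included, one or two more only if the job needs it, and the job is handed in when it is done.

Besides the shell and the picture viewer there is one more tool, called after "Emit:" by a JSON object that holds its "fn" and its "kwargs". servo_tool: Moves the arm, as the interface text tells. Its arguments: {"type":"object","properties":{"moves":{"type":"array"},"newtons":{"type":"number"}},"required":["moves"]}

```bash
mkdir -p pics; cat > h.py <<'E'
import numpy as np, cv2
from plant import env
def grab(name,fn=None):
    d=env.get_image(name)
    if fn: cv2.imwrite('pics/'+fn,d['img'])
    return d
def K(d):
    f=240/np.tan(np.radians(d['fov_y'])/2); return f
def proj(d,P):
    P=np.atleast_2d(P); E=np.array(d['extrinsics']); c=P@E[:3,:3].T+E[:3,3]
    f=K(d); return np.c_[d['cx']+f*c[:,0]/-c[:,2], d['cy']-f*c[:,1]/-c[:,2]]
def ray(d,uv,z):
    uv=np.atleast_2d(uv).astype(float); E=np.array(d['extrinsics']); f=K(d)
    v=np.c_[(uv[:,0]-d['cx'])/f, -(uv[:,1]-d['cy'])/f, -np.ones(len(uv))]@E[:3,:3]
    o=-E[:3,:3].T@E[:3,3]; t=(z-o[2])/v[:,2]; return o+v*t[:,None]
E
python3 - <<'E'
from h import *
np.set_printoptions(precision=4,suppress=True)
for n in('top','side'):
    d=grab(n,n+'0.png'); print(n,[ (k,v) for k,v in d.items() if k!='img'])
    E=np.array(d['extrinsics']);print(-E[:3,:3].T@E[:3,3])
print(env.state(),env.grip_point_offset)
E
```

```text
top [('fov_y', 45.24669741837063), ('cx', 323.86901108591763), ('cy', 239.97618926455675), ('extrinsics', array([[-0.0227, -0.9997, -0.004 ,  0.0991],
       [ 0.9911, -0.023 ,  0.1308, -0.5645],
       [-0.1308, -0.001 ,  0.9914, -1.3366],
       [ 0.    ,  0.    ,  0.    ,  1.    ]]))]
[0.3869 0.0847 1.3994]
side [('fov_y', 48.483725938857326), ('cx', 313.07228838473196), ('cy', 238.15524361080017), ('extrinsics', array([[-0.8071, -0.5902, -0.0163,  0.5104],
       [ 0.3014, -0.4356,  0.8482, -0.1995],
       [-0.5077,  0.6797,  0.5294, -0.8914],
       [ 0.    ,  0.    ,  0.    ,  1.    ]]))]
[0.0196 0.8202 0.6495]
{'clock': 0.1, 'q': array([-1.1688,  0.1165,  1.4422, -0.    ,  1.584 , -0.0378]), 'joint_vel': array([ 0.0006, -0.0009, -0.0011,  0.0007,  0.0004, -0.0012]), 'effort': array([  0.0007, -72.2892, -62.3863,   0.0782,   0.0228,  -0.    ]), 'tcp_pos': array([ 0.2873, -0.6106,  0.218 ]), 'tcp_rot': array([[ 0.9048,  0.4258, -0.0004],
       [ 0.4258, -0.9048,  0.001 ],
       [ 0.    , -0.0011, -1.    ]]), 'force': array([ 0.2862, -0.3258, -0.0437]), 'moment': array([ 0.0188,  0.0108, -0.0354]), 'opening': 0.9995325739628707} 0.0188
```

View pics/top0.png

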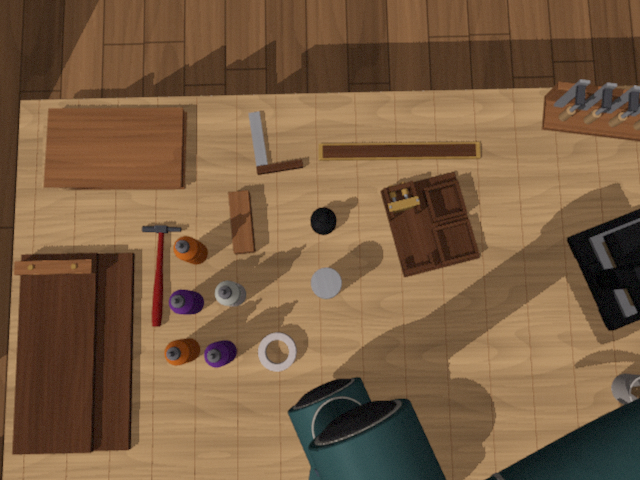

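View pics/side0.png

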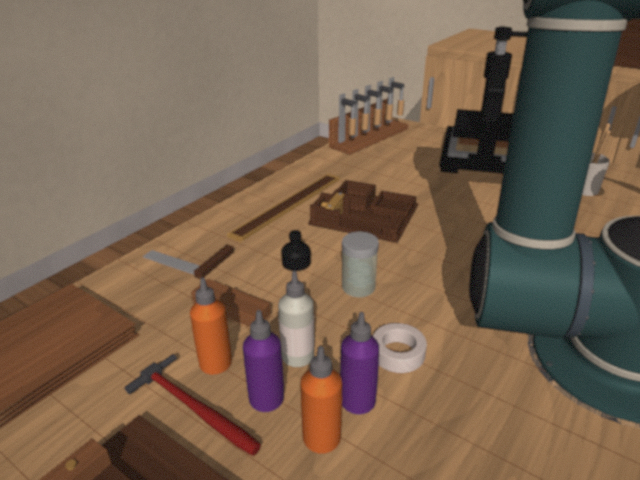

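```bash
python3 - <<'E'
from h import *
a=cv2.imread('pics/top0.png')
c=a[165:315,215:485]; cv2.imwrite('pics/c1.png',cv2.resize(np.clip(c*1.5,0,255).astype('uint8'),None,fx=2.96,fy=2.96,interpolation=cv2.INTER_CUBIC))
E
```

```text
(no output)
```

View pics/c1.png

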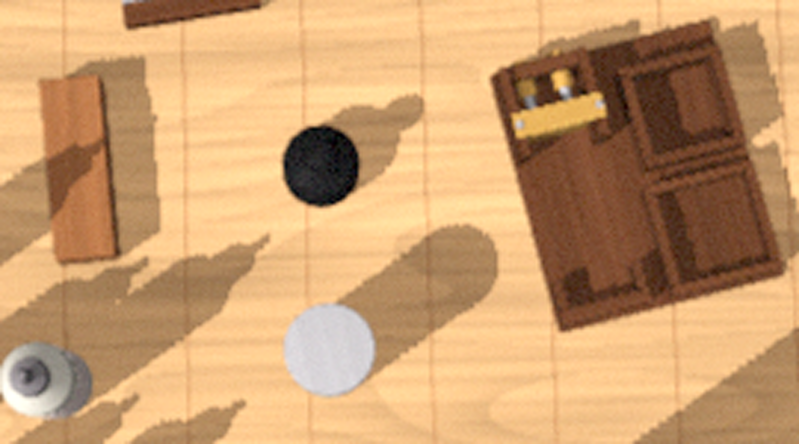

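```bash
python3 - <<'E'
from h import *
np.set_printoptions(precision=4,suppress=True)
d=grab('top'); s=grab('side'); a=d['img']; hsv=cv2.cvtColor(a,cv2.COLOR_BGR2HSV)
f=lambda c:np.array(c,float)/2.96+[215,165]-0.33
def mask(m,box):
    x0,y0,x1,y1=box; z=np.zeros(m.shape,np.uint8); z[y0:y1,x0:x1]=m[y0:y1,x0:x1]*255
    cs,_=cv2.findContours(z,cv2.RETR_EXTERNAL,cv2.CHAIN_APPROX_NONE); return max(cs,key=cv2.contourArea)
# block by saturation (red-ish wood)
b=mask(((hsv[...,0]<13)&(hsv[...,1]>120)),(220,180,265,260)); r=cv2.minAreaRect(b); print('block px',r)
P=ray(d,cv2.boxPoints(r),0.036); print(P,np.linalg.norm(np.diff(P,axis=0),axis=1),'c',P.mean(0))
P=ray(d,f([(40,79),(101,75),(118,257),(57,263)]),0.036); print('hand corners',np.linalg.norm(np.diff(P,axis=0),axis=1),'c',P.mean(0)); ax=P[0]+P[1]-P[2]-P[3]; print('yaw',np.degrees(np.arctan2(ax[1],ax[0])))
w=mask(a.max(2)<40,(300,200,345,240)); c=cv2.minEnclosingCircle(w); print('weight',c,ray(d,c[0],.034),ray(d,c[0],.02))
# side knob top
k=mask(s['img'].max(2)<45,(270,222,320,275)); print('side weight bbox',cv2.boundingRect(k), 'pred')
pw=ray(d,c[0],.034)[0]
print(proj(s,[[pw[0],pw[1],z] for z in(0,.034,.08)]))
n=f([(28,375)]); pb=ray(d,n,.175)[0]; print('bottle',pb,proj(s,[[pb[0],pb[1],z] for z in(0,.115,.175)]))
# tray
br=mask((hsv[...,0]>15)&(hsv[...,0]<32)&(hsv[...,1]>110)&(hsv[...,2]>90),(385,185,425,215)); r=cv2.minAreaRect(br); print('brass',r); print(ray(d,cv2.boxPoints(r),.06))
for nm,c,z in [('rearleft bot',(563,330),0),('rearright bot',(783,272),0),('frontleft top',(493,74),.06),('frontright',(714,20),.0),
 ('keeper fl',(517,138),.06),('keeper fr',(606,119),.06)]: print(nm,ray(d,f([c]),z)[0])
E
```

```text
block px ((241.39755249023438, 221.87294006347656), (62.10751724243164, 21.638042449951172), 84.80557250976562)
[[0.6893 0.3155 0.036 ]
 [0.6929 0.2634 0.036 ]
 [0.5422 0.2509 0.036 ]
 [0.5387 0.3022 0.036 ]] [0.0522 0.1512 0.0515] c [0.6158 0.283  0.036 ]
hand corners [0.0499 0.1504 0.0493] c [0.6164 0.2831 0.036 ]
yaw 5.006455027690446
weight ((323.15045166015625, 220.64601135253906), 13.032629013061523) [[0.614  0.0868 0.034 ]] [[0.6163 0.0868 0.02  ]]
side weight bbox (283, 231, 27, 39) pred
[[296.1537 262.5205]
 [295.6209 249.2607]
 [294.8724 230.6312]]
bottle [0.4435 0.3    0.175 ] [[298.7381 352.9246]
 [296.5405 300.0937]
 [295.2643 269.4154]]
brass ((403.5531005859375, 204.2035369873047), (10.601720809936523, 31.594812393188477), 75.3791275024414)
[[ 0.6482 -0.065   0.06  ]
 [ 0.6657 -0.1381  0.06  ]
 [ 0.6409 -0.1433  0.06  ]
 [ 0.6235 -0.0704  0.06  ]]
rearleft bot [ 0.4784 -0.1086  0.    ]
rearright bot [ 0.522  -0.2917  0.    ]
frontleft top [ 0.6808 -0.0527  0.06  ]
frontright [ 0.7359 -0.2461  0.    ]
keeper fl [ 0.6283 -0.0699  0.06  ]
keeper fr [ 0.6421 -0.1415  0.06  ]
```

```bash
python3 - <<'E'
from h import *
d=grab('top');s=grab('side')
A=cv2.resize(d['img'][165:285,375:485],None,fx=4,fy=4,interpolation=cv2.INTER_CUBIC)
B=cv2.resize(s['img'][170:250,305:423],None,fx=3.05,fy=3.05,interpolation=cv2.INTER_CUBIC)
A=np.clip(A*2.2,0,255).astype('uint8');B=np.clip(B*2.2,0,255).astype('uint8')
o=np.zeros((480,800,3),np.uint8);o[:,:440]=A;o[:B.shape[0],440:440+B.shape[1]]=B[:, :360]
cv2.imwrite('pics/c2.png',o)
E
```

```text
(no output)
```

View pics/c2.png

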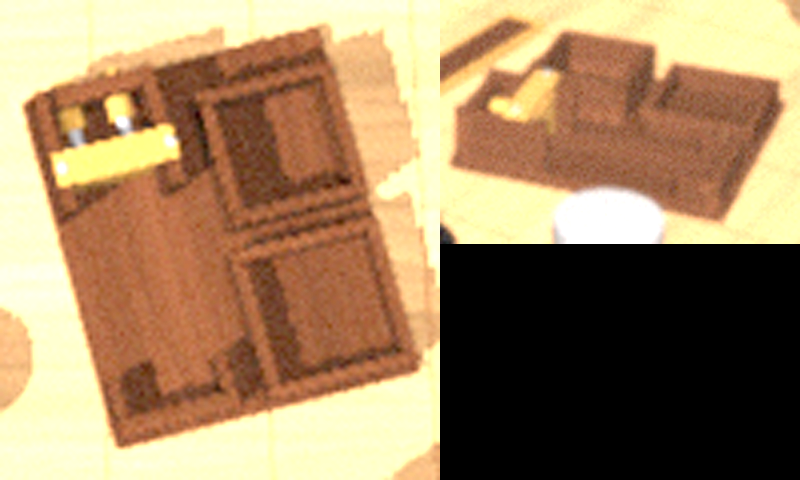

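```bash
cat > fit.py <<'E'
from h import *
from scipy.optimize import least_squares
np.set_printoptions(precision=4,suppress=True)
d=grab('top')
F=lambda c:np.array(c,float)/4+[375,165]-0.375
pts=[('rl',-87,38,0,118,445,0),('rr',-87,-152,0,419,366,0),('fr',135,-152,.01,323,29,0),('fl cheek',135,38,.055,25,98,0),
('wl rear',-46,-56,.03,270,404,1),('wl front',46,-56,.03,237,260,1),('wr front',46,-148,.03,375,218,1),
('bl front',143,-60,.045,197,95,1),('br rear',59,-144,.045,371,205,1)]
uv=F([p[4:6] for p in pts]); kuv=F([(60,187),(181,158)])
def world(p,x,y,z):
    c,s=np.cos(p[2]),np.sin(p[2]); return [p[0]+c*x-s*y,p[1]+s*x+c*y,z]
def res(p):
    P=np.array([world(p,q[1]/1e3+q[6]*p[3],q[2]/1e3,q[3]) for q in pts]); r=(proj(d,P)-uv)
    k=(proj(d,[world(p,.065,0,.06)])-kuv.mean(0)); return np.r_[r.ravel(),k.ravel()*1.4]
r=least_squares(res,[.572,-.125,.23,-.04],loss='soft_l1'); p=r.x
print(p,np.degrees(p[2])); R=res(p).reshape(-1,2)
for n,v in zip([q[0] for q in pts]+['keeper'],R): print(n,v)
for n,x,y in(('seat',0,0),('ww',p[3],-.102),('bw',p[3]+.101,-.102)): print(n,world(p,x,y,.01))
E
python3 fit.py
```

```text
[ 0.5709 -0.122   0.2325 -0.0416] 13.324120218445962
rl [-0.6655  0.6715]
rr [-0.8486  0.737 ]
fr [-1.5499 -1.9402]
fl cheek [ 0.4977 -4.2259]
wl rear [1.0937 0.3233]
wl front [-1.3364 -0.6249]
wr front [0.9326 0.3106]
bl front [0.2288 0.5791]
br rear [ 0.3191 -2.2709]
keeper [0.2914 1.0498]
seat [np.float64(0.5709201672453132), np.float64(-0.12202547765160633), 0.01]
ww [np.float64(0.5539888390227284), np.float64(-0.2308569946573802), 0.01]
bw [np.float64(0.652270115048071), np.float64(-0.2075805949608973), 0.01]
```

```bash
cat > t.py <<'E'
from h import *
def to(*goals):
    "goals: (x,y,z,yaw_deg) -> tool shifts from the current pose"
    s=env.state(); R=s['tcp_rot']; yaw=np.arctan2(R[1,0],R[0,0]); print('t',round(s['clock'],2),'tcp',s['tcp_pos'].round(4),'yaw',round(np.degrees(yaw),2),'open',round(s['opening'],3),'F',s['force'].round(1))
    for g in goals:
        v=R.T@(np.array(g[:3])-s['tcp_pos']); print('  ',g,'->',v.round(4),'spin',round(float(yaw-np.radians(g[3])),4))
E
python3 - <<'E'
import re
t=open('fit.py').read().replace(",('fl cheek',135,38,.055,25,98,0)","").replace("('fr',135,-152,.01,323,29,0)","");open('fit.py','w').write(t)
E
sed -i 's/,,/,/;s/,$/,/' fit.py; python3 fit.py; python3 -c "
from t import *
to((.32,-.3,.219,25.2),(.5815,.28,.12,5.1))"
```

```text
[ 0.5724 -0.1218  0.2348 -0.0433] 13.451560951484963
rl [-0.701   0.0781]
rr [-0.944  -0.0181]
wl rear [1.2288 0.3242]
wl front [-1.2843 -0.6026]
wr front [0.9604 0.2516]
bl front [0.1933 0.6202]
br rear [ 0.3367 -2.3238]
keeper [0.0333 0.2109]
seat [np.float64(0.5724007192736078), np.float64(-0.12179009336934928), 0.01]
ww [np.float64(0.5540550752211681), np.float64(-0.23105519299495547), 0.01]
bw [np.float64(0.6522843354002077), np.float64(-0.20756024790715877), 0.01]
t 0.4 tcp [ 0.2874 -0.6107  0.2185] yaw 25.2 open 0.999 F [ 0.1 -0.5 -0.1]
   (0.32, -0.3, 0.219, 25.2) -> [ 0.1618 -0.2673 -0.0004] spin -0.0001
   (0.5815, 0.28, 0.12, 5.1) -> [ 0.6454 -0.6808  0.0987] spin 0.3508
```

Emit:
{"fn": "servo_tool", "kwargs": {"moves": [{"hand":1,"x":0.162,"y":-0.267,"z":0,"spin":0},{"hand":1,"x":0.162,"y":-0.267,"z":0,"spin":0},{"hand":1,"x":0.162,"y":-0.267,"z":0,"spin":0},{"hand":1,"x":0.162,"y":-0.267,"z":0,"spin":0},{"hand":1,"x":0.162,"y":-0.267,"z":0,"spin":0},{"hand":1,"x":0.645,"y":-0.681,"z":0.02,"spin":0.351},{"hand":1,"x":0.645,"y":-0.681,"z":0.02,"spin":0.351},{"hand":1,"x":0.645,"y":-0.681,"z":0.02,"spin":0.351},{"hand":1,"x":0.645,"y":-0.681,"z":0.02,"spin":0.351},{"hand":1,"x":0.645,"y":-0.681,"z":0.02,"spin":0.351},{"hand":1,"x":0.645,"y":-0.681,"z":0.02,"spin":0.351},{"hand":1,"x":0.645,"y":-0.681,"z":0.02,"spin":0.351},{"hand":1,"x":0.645,"y":-0.681,"z":0.02,"spin":0.351},{"hand":1,"x":0.645,"y":-0.681,"z":0.02,"spin":0.351},{"hand":1,"x":0.645,"y":-0.681,"z":0.02,"spin":0.351},{"hand":1,"x":0.645,"y":-0.681,"z":0.02,"spin":0.351},{"hand":1,"x":0.645,"y":-0.681,"z":0.08,"spin":0.351},{"hand":1,"x":0.645,"y":-0.681,"z":0.12,"spin":0.351},{"hand":1,"x":0.645,"y":-0.681,"z":0.12,"spin":0.351}]}}

```text
clock: 2.78
tcp_pos: [0.5796, 0.2795, 0.0956]
tcp_rot: [[0.996, 0.089, -0.005], [0.089, -0.996, -0.002], [-0.005, 0.002, -1.0]]
force: [0.2, -0.2, 0.9]
opening: 0.997
```

```bash
python3 -c "
from t import *
to((.5815,.28,.005,5.1))
d=grab('top');s=grab('side')
A=d['img'][170:330,190:350];B=s['img'][230:350,180:340]
A=cv2.resize(A,(400,400),interpolation=3);B=cv2.resize(B,(400,300),interpolation=3)
o=np.zeros((400,800,3),np.uint8);o[:,:400]=A;o[:300,400:]=B;cv2.imwrite('pics/c3.png',np.clip(o*1.5,0,255).astype('uint8'))
print(proj(d,env.state()['tcp_pos']))"
```

```text
t 2.77 tcp [0.5796 0.2795 0.0956] yaw 5.09 open 0.997 F [ 0.2 -0.2  0.9]
   (0.5815, 0.28, 0.005, 5.1) -> [ 0.0024 -0.0005  0.0906] spin -0.0001
[[238.54162965 231.83533558]]
```

View pics/c3.png

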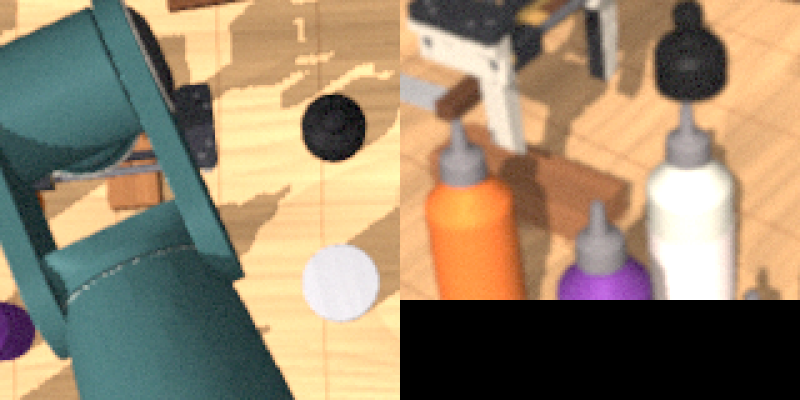

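Emit:
{"fn": "servo_tool", "kwargs": {"moves": [{"hand":1,"x":0.001,"y":0,"z":0.06,"spin":0},{"hand":1,"x":0.001,"y":0,"z":0.085,"spin":0},{"hand":1,"x":0.001,"y":0,"z":0.09,"spin":0},{"hand":1,"x":0.001,"y":0,"z":0.09,"spin":0},{"hand":0,"x":0.001,"y":0,"z":0.09,"spin":0},{"hand":0,"x":0.001,"y":0,"z":0.09,"spin":0},{"hand":0,"x":0.001,"y":0,"z":0.09,"spin":0},{"hand":0,"x":0.001,"y":0,"z":0.09,"spin":0},{"hand":0,"x":0.001,"y":0,"z":0.09,"spin":0},{"hand":0,"x":0.001,"y":0,"z":0.09,"spin":0}], "newtons": 3}}

```text
clock: 4.12
tcp_pos: [0.582, 0.2802, 0.0087]
tcp_rot: [[0.996, 0.089, 0.0], [0.089, -0.996, 0.0], [0.0, -0.0, -1.0]]
force: [-0.7, 1.1, 0.7]
opening: 0.54
```

Emit:
{"fn": "servo_tool", "kwargs": {"moves": [{"hand":0,"x":0.001,"y":0,"z":-0.003,"spin":0},{"hand":0,"x":0.002,"y":0,"z":-0.006,"spin":0},{"hand":0,"x":0.003,"y":0,"z":-0.009,"spin":0},{"hand":0,"x":0.004,"y":0,"z":-0.012,"spin":0},{"hand":0,"x":0.005,"y":0,"z":-0.015,"spin":0},{"hand":0,"x":0.006,"y":0,"z":-0.018,"spin":0},{"hand":0,"x":0.008,"y":0,"z":-0.022,"spin":0},{"hand":0,"x":0.009,"y":0,"z":-0.025,"spin":0},{"hand":0,"x":0.009,"y":0,"z":-0.025,"spin":0}], "newtons": 3}}

```text
clock: 5.25
tcp_pos: [0.5912, 0.281, 0.034]
tcp_rot: [[0.996, 0.089, 0.0], [0.089, -0.996, 0.0], [0.001, -0.0, -1.0]]
force: [-0.2, 0.1, -1.3]
opening: 0.538
```

```bash
python3 -c "
from t import *
to()
s=grab('side')
B=s['img'][230:350,180:340]
B=cv2.resize(B,(800,600),interpolation=3);cv2.imwrite('pics/c4.png',np.clip(B*1.6,0,255).astype('uint8'))
c,q=np.cos(np.radians(5.1)),np.sin(np.radians(5.1))
def W(x,y,z):return [.6164+c*x-q*y,.283+q*x+c*y,z]
import math
for th in(0,13):
  t=math.radians(th); 
  def B(a,h): return (.075-a*math.cos(t)+h*math.sin(t), a*math.sin(t)+h*math.cos(t))
  for a,h in((0,0),(0,.036),(.15,0),(.15,.036)):
    x,z=B(a,h); print(th,a,h,(proj(s,[W(x,.025,z)])[0]-[180,230])*5)
"
```

```text
t 5.25 tcp [0.5912 0.281  0.034 ] yaw 5.08 open 0.538 F [-0.2  0.1 -1.3]
0 0 0 [ 65.57296153 375.25251312]
0 0 0.036 [ 52.68375476 300.8687917 ]
0 0.15 0 [380.26480785 507.31487401]
0 0.15 0.036 [372.83198328 430.32804886]
13 0 0 [ 65.57296153 375.25251312]
13 0 0.036 [ 36.94490403 296.3035008 ]
13 0.15 0 [364.54562094 431.69552478]
13 0.15 0.036 [338.17688453 346.61014064]
```

View pics/c4.png

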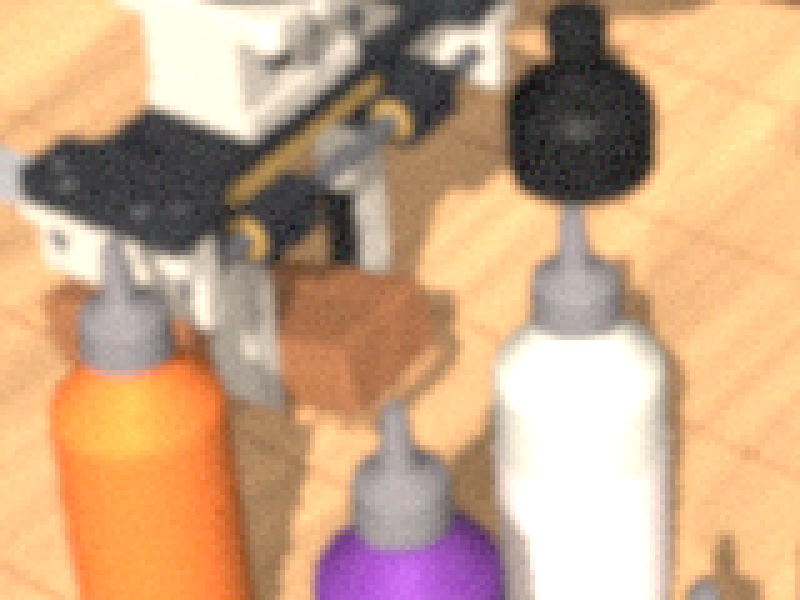

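Emit:
{"fn": "servo_tool", "kwargs": {"moves": [{"hand":0,"x":0,"y":0,"z":0,"spin":0},{"hand":0,"x":0,"y":0,"z":0,"spin":0},{"hand":0,"x":0,"y":0,"z":-0.01,"spin":0},{"hand":0,"x":0,"y":0,"z":-0.04,"spin":0},{"hand":0,"x":0,"y":0,"z":-0.1,"spin":0},{"hand":0,"x":0,"y":0,"z":-0.16,"spin":0},{"hand":0,"x":0,"y":0,"z":-0.17,"spin":0},{"hand":0,"x":0,"y":0,"z":-0.17,"spin":0}], "newtons": 60}}

```text
clock: 6.3
tcp_pos: [0.591, 0.2809, 0.2038]
tcp_rot: [[0.996, 0.089, 0.0], [0.089, -0.996, 0.0], [0.0, -0.0, -1.0]]
force: [-0.3, -0.1, -3.5]
opening: 0.537
```

```bash
python3 -c "
from t import *
to((.5205,-.1342,.20,13.45),(.5205,-.1342,.12,13.45))"
```

```text
t 6.3 tcp [0.591  0.2809 0.2038] yaw 5.09 open 0.537 F [-0.3 -0.1 -3.5]
   (0.5205, -0.1342, 0.2, 13.45) -> [-0.107   0.4072  0.0037] spin -0.1459
   (0.5205, -0.1342, 0.12, 13.45) -> [-0.107   0.4073  0.0837] spin -0.1459
```

Emit:
{"fn": "servo_tool", "kwargs": {"moves": [{"hand":0,"x":-0.02,"y":0.06,"z":0,"spin":-0.03},{"hand":0,"x":-0.04,"y":0.12,"z":0,"spin":-0.06},{"hand":0,"x":-0.06,"y":0.18,"z":0,"spin":-0.09},{"hand":0,"x":-0.08,"y":0.24,"z":0,"spin":-0.12},{"hand":0,"x":-0.095,"y":0.3,"z":0,"spin":-0.146},{"hand":0,"x":-0.107,"y":0.36,"z":0,"spin":-0.146},{"hand":0,"x":-0.107,"y":0.407,"z":0.03,"spin":-0.146},{"hand":0,"x":-0.107,"y":0.407,"z":0.08,"spin":-0.146},{"hand":0,"x":-0.107,"y":0.407,"z":0.09,"spin":-0.146},{"hand":0,"x":-0.107,"y":0.407,"z":0.09,"spin":-0.146}]}}

```text
clock: 7.55
tcp_pos: [0.5202, -0.1334, 0.1132]
tcp_rot: [[0.972, 0.233, -0.002], [0.233, -0.972, 0.001], [-0.002, -0.001, -1.0]]
force: [-0.1, -0.2, -2.1]
opening: 0.534
```

```bash
python3 -c "
from t import *
to((.5205,-.1342,.0475,13.45))
d=grab('top');s=grab('side')
A=d['img'][165:285,375:485];B=s['img'][120:240,300:420]
A=cv2.resize(A,(400,436),interpolation=3);B=cv2.resize(B,(400,400),interpolation=3)
o=np.zeros((436,800,3),np.uint8);o[:,:400]=A;o[:400,400:]=B;cv2.imwrite('pics/c5.png',np.clip(o*1.8,0,255).astype('uint8'))
p=env.state()['tcp_pos']+[0,0,.0188];t=np.radians(13.7);c,q=np.cos(.2348),np.sin(.2348)
for L,a,h in(('nose bot',109.5,-27.5),('nose top',109.5,8.5),('rear bot',-40.5,-27.5),('rear top',-40.5,8.5)):
  x=(a*np.cos(t)+h*np.sin(t))/1e3;z=(-a*np.sin(t)+h*np.cos(t))/1e3
  for y in(.025,-.025):
    P=p+[c*x-q*y,q*x+c*y,z]; print(L,y,P.round(3),(proj(d,P)[0]-[375,165])*3.636,(proj(s,P)[0]-[300,120])*3.333+[400,0])
"
```

```text
t 7.55 tcp [ 0.5202 -0.1334  0.1132] yaw 13.49 open 0.534 F [-0.1 -0.2 -2.1]
   (0.5205, -0.1342, 0.0475, 13.45) -> [0.0002 0.0009 0.0657] spin 0.0007
nose bot 0.025 [ 0.613 -0.086  0.081] [ 81.92827333 186.09286049] [539.10605926 260.21324751]
nose bot -0.025 [ 0.624 -0.135  0.081] [157.33338618 166.38471299] [563.43949072 229.45732402]
nose top 0.025 [ 0.621 -0.084  0.116] [ 85.11878632 163.36667756] [527.88719589 212.2169843 ]
nose top -0.025 [ 0.632 -0.133  0.116] [162.4627409  143.17651174] [552.87975633 182.57970273]
rear bot 0.025 [ 0.471 -0.12   0.117] [153.54046457 403.01796479] [751.4498577  248.96766358]
rear bot -0.025 [ 0.482 -0.169  0.117] [232.02370281 382.23499357] [770.21174805 216.82851906]
rear top 0.025 [ 0.479 -0.118  0.152] [158.79484817 385.14794947] [742.49186575 197.95099955]
rear top -0.025 [ 0.491 -0.167  0.152] [239.38064372 363.8276159 ] [761.80151962 167.07688601]
```

View pics/c5.png

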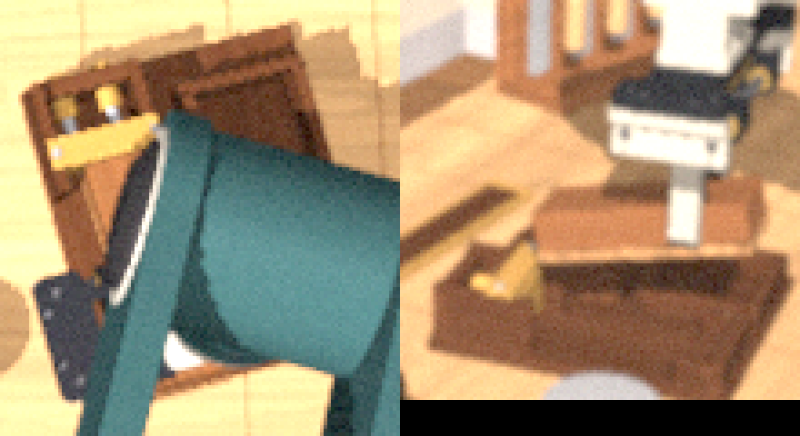

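Emit:
{"fn": "servo_tool", "kwargs": {"moves": [{"hand":0,"x":0,"y":0.001,"z":0.02,"spin":0},{"hand":0,"x":0,"y":0.001,"z":0.035,"spin":0},{"hand":0,"x":0,"y":0.001,"z":0.045,"spin":0},{"hand":0,"x":0,"y":0.001,"z":0.053,"spin":0},{"hand":0,"x":0,"y":0.001,"z":0.059,"spin":0},{"hand":0,"x":0,"y":0.001,"z":0.064,"spin":0},{"hand":0,"x":0,"y":0.001,"z":0.065,"spin":0},{"hand":0,"x":0,"y":0.001,"z":0.065,"spin":0}]}}

```text
clock: 8.65
tcp_pos: [0.5209, -0.135, 0.0488]
tcp_rot: [[0.973, 0.233, 0.0], [0.233, -0.973, -0.0], [0.0, 0.0, -1.0]]
force: [-0.3, 0.8, -2.6]
opening: 0.541
```

Emit:
{"fn": "servo_tool", "kwargs": {"moves": [{"hand":0,"x":0.004,"y":0,"z":0.002,"spin":0},{"hand":0,"x":0.007,"y":0,"z":0.002,"spin":0},{"hand":0,"x":0.01,"y":0,"z":0.002,"spin":0},{"hand":0,"x":0.012,"y":0,"z":0.002,"spin":0},{"hand":0,"x":0.014,"y":0,"z":0.002,"spin":0},{"hand":0,"x":0.016,"y":0,"z":0.002,"spin":0},{"hand":0,"x":0.016,"y":0,"z":0.002,"spin":0}]}}

```text
clock: 9.52
tcp_pos: [0.5362, -0.1312, 0.0466]
tcp_rot: [[0.973, 0.233, -0.001], [0.233, -0.973, -0.0], [-0.001, -0.0, -1.0]]
force: [-6.1, -1.1, -0.3]
opening: 0.534
```

Emit:
{"fn": "servo_tool", "kwargs": {"moves": [{"hand":0,"x":0.0015,"y":0,"z":0,"spin":0},{"hand":0,"x":0.003,"y":0,"z":0,"spin":0},{"hand":0,"x":0.0045,"y":0,"z":0,"spin":0},{"hand":0,"x":0.006,"y":0,"z":0,"spin":0},{"hand":0,"x":0.006,"y":0,"z":0,"spin":0}]}}

```text
clock: 10.15
tcp_pos: [0.5418, -0.1299, 0.0465]
tcp_rot: [[0.973, 0.233, -0.001], [0.233, -0.973, -0.0], [-0.001, -0.0, -1.0]]
force: [-7.1, -1.9, 0.1]
opening: 0.536
```

Emit:
{"fn": "servo_tool", "kwargs": {"moves": [{"hand":0,"x":0.001,"y":0,"z":0,"spin":0},{"hand":0,"x":0.002,"y":0,"z":0,"spin":0},{"hand":0,"x":0.003,"y":0,"z":0,"spin":0},{"hand":0,"x":0.004,"y":0,"z":0,"spin":0},{"hand":0,"x":0.004,"y":0,"z":0,"spin":0}]}}

```text
clock: 10.78
tcp_pos: [0.5454, -0.1291, 0.0465]
tcp_rot: [[0.973, 0.232, -0.002], [0.232, -0.973, -0.0], [-0.002, -0.0, -1.0]]
force: [-10.0, -2.7, 1.3]
opening: 0.534
```

```bash
python3 -c "
from t import *
to()
s=grab('side')
B=cv2.resize(s['img'][150:250,300:425],(800,640),interpolation=3)[:600];cv2.imwrite('pics/c6.png',np.clip(B*2,0,255).astype('uint8'))
c,q=np.cos(.2348),np.sin(.2348)
for x,y,z in((-.075,.029,.034),(-.087,.038,.034),(-.053,.029,.034),(-.075,.025,.034),(.065,.0,.06)): print(x,y,z,(proj(s,[.5724+c*x-q*y,-.1218+q*x+c*y,z])[0]-[300,150])*6.4)
"
```

```text
t 10.78 tcp [ 0.5454 -0.1291  0.0465] yaw 13.44 open 0.534 F [-10.   -2.7   1.3]
-0.075 0.029 0.034 [589.31481235 489.73459457]
-0.087 0.038 0.034 [615.8119031  508.40952977]
-0.053 0.029 0.034 [528.84996156 478.26199405]
-0.075 0.025 0.034 [592.38718109 484.32347185]
0.065 0.0 0.06 [245.12346793 321.19672247]
```

View pics/c6.png

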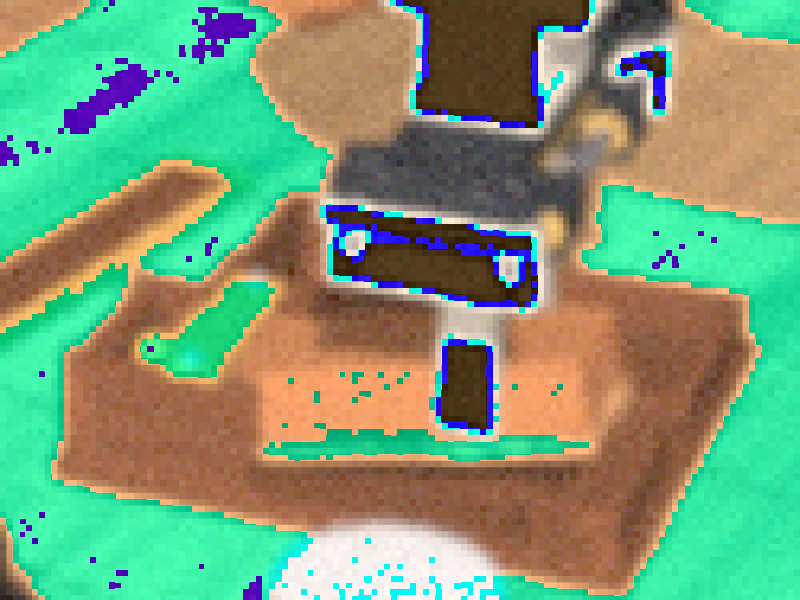

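Emit:
{"fn": "servo_tool", "kwargs": {"moves": [{"hand":0,"x":0.0005,"y":0,"z":0,"spin":0},{"hand":0,"x":0.001,"y":0,"z":0,"spin":0},{"hand":0,"x":0.001,"y":0,"z":0,"spin":0}]}}

```text
clock: 11.2
tcp_pos: [0.5456, -0.129, 0.0463]
tcp_rot: [[0.973, 0.232, -0.004], [0.232, -0.973, -0.0], [-0.004, -0.0, -1.0]]
force: [-18.5, -4.0, 4.3]
opening: 0.535
```

Emit:
{"fn": "servo_tool", "kwargs": {"moves": [{"hand":0,"x":-0.0008,"y":0,"z":0.001,"spin":0},{"hand":0,"x":-0.0008,"y":0,"z":0.003,"spin":0},{"hand":0,"x":-0.001,"y":0,"z":0.005,"spin":0},{"hand":0,"x":-0.0015,"y":0,"z":0.007,"spin":0},{"hand":0,"x":-0.002,"y":0,"z":0.009,"spin":0},{"hand":0,"x":-0.0023,"y":0,"z":0.011,"spin":0},{"hand":0,"x":-0.0023,"y":0,"z":0.011,"spin":0}], "newtons": 20}}

```text
clock: 12.08
tcp_pos: [0.5442, -0.1293, 0.0353]
tcp_rot: [[0.973, 0.233, -0.002], [0.233, -0.973, 0.0], [-0.001, -0.0, -1.0]]
force: [-8.0, -2.5, 0.3]
opening: 0.537
```

Emit:
{"fn": "servo_tool", "kwargs": {"moves": [{"hand":0,"x":-0.0005,"y":0,"z":0.0025,"spin":0},{"hand":0,"x":-0.001,"y":0,"z":0.005,"spin":0},{"hand":0,"x":-0.0015,"y":0,"z":0.0075,"spin":0},{"hand":0,"x":-0.002,"y":0,"z":0.0095,"spin":0},{"hand":0,"x":-0.0025,"y":0,"z":0.0115,"spin":0},{"hand":0,"x":-0.003,"y":0,"z":0.0135,"spin":0},{"hand":0,"x":-0.0035,"y":0,"z":0.0155,"spin":0},{"hand":0,"x":-0.004,"y":0,"z":0.0165,"spin":0},{"hand":0,"x":-0.004,"y":0,"z":0.0165,"spin":0}]}}

```text
clock: 13.2
tcp_pos: [0.5422, -0.1301, 0.0202]
tcp_rot: [[0.973, 0.233, 0.003], [0.233, -0.973, -0.0], [0.003, 0.001, -1.0]]
force: [3.4, 2.1, 7.8]
opening: 0.536
```

Emit:
{"fn": "servo_tool", "kwargs": {"moves": [{"hand":0,"x":0.001,"y":0,"z":0.001,"spin":0},{"hand":0,"x":0.001,"y":0,"z":0.002,"spin":0},{"hand":0.62,"x":0.001,"y":0,"z":0.001,"spin":0},{"hand":0.62,"x":0.001,"y":0,"z":0,"spin":0},{"hand":0.62,"x":0.001,"y":0,"z":0,"spin":0},{"hand":0.62,"x":0.001,"y":0,"z":-0.03,"spin":0},{"hand":0.62,"x":0.001,"y":0,"z":-0.09,"spin":0},{"hand":0.62,"x":0.001,"y":0,"z":-0.15,"spin":0}]}}

```text
clock: 14.2
tcp_pos: [0.5415, -0.1298, 0.1705]
tcp_rot: [[0.973, 0.233, -0.001], [0.233, -0.973, 0.0], [-0.001, -0.0, -1.0]]
force: [0.2, -0.3, -0.1]
opening: 0.617
```

```bash
python3 -c "
from t import *
to((.614,.0868,.15,13.45))
s=grab('side')
B=cv2.resize(s['img'][165:250,300:425],(800,544),interpolation=3);cv2.imwrite('pics/c7.png',np.clip(B.astype(int)*2,0,255).astype('uint8'))
c,q=np.cos(.2348),np.sin(.2348)
for x in(-.075,.075):
 for z in(.010,.046): print(x,z,(proj(s,[.5724+c*x-q*.025,-.1218+q*x+c*.025,z])[0]-[300,165])*6.4)
"
```

```text
t 14.2 tcp [ 0.5415 -0.1298  0.1705] yaw 13.45 open 0.617 F [ 0.2 -0.3 -0.1]
   (0.614, 0.0868, 0.15, 13.45) -> [ 0.1209 -0.1938  0.0204] spin 0.0
-0.075 0.01 [588.16488973 446.31755932]
-0.075 0.046 [594.53197635 358.86424381]
0.075 0.01 [195.10430882 369.63726682]
0.075 0.046 [195.20227295 284.54414659]
```

View pics/c7.png

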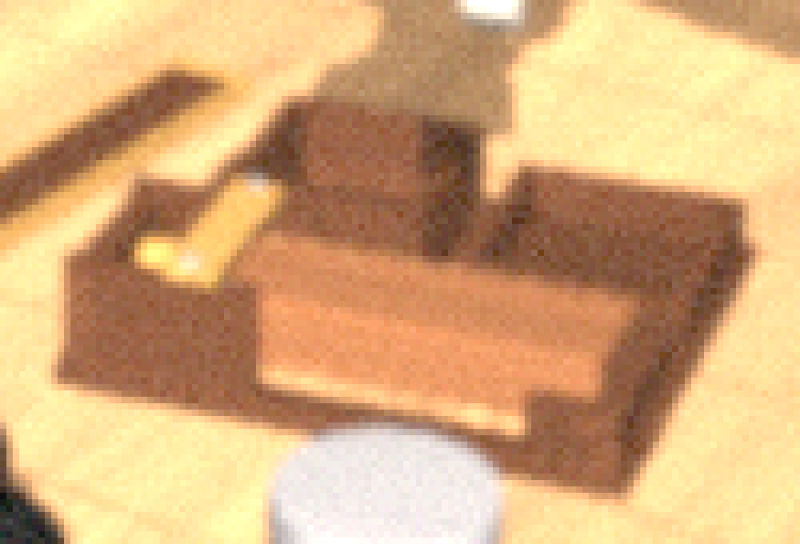

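Emit:
{"fn": "servo_tool", "kwargs": {"moves": [{"hand":0.7,"x":0.03,"y":-0.048,"z":0,"spin":0},{"hand":0.7,"x":0.061,"y":-0.097,"z":0,"spin":0},{"hand":0.7,"x":0.092,"y":-0.145,"z":0,"spin":0},{"hand":0.7,"x":0.122,"y":-0.193,"z":0,"spin":0},{"hand":0.7,"x":0.122,"y":-0.193,"z":0.04,"spin":0},{"hand":0.7,"x":0.122,"y":-0.193,"z":0.09,"spin":0},{"hand":0.7,"x":0.122,"y":-0.193,"z":0.118,"spin":0},{"hand":0.7,"x":0.122,"y":-0.193,"z":0.1215,"spin":0},{"hand":0.7,"x":0.122,"y":-0.193,"z":0.1215,"spin":0},{"hand":0.7,"x":0.122,"y":-0.193,"z":0.1215,"spin":0}]}}

```text
clock: 15.5
tcp_pos: [0.6164, 0.0862, 0.0493]
tcp_rot: [[0.973, 0.233, 0.002], [0.233, -0.973, 0.0], [0.002, 0.0, -1.0]]
force: [0.6, -0.3, 0.0]
opening: 0.699
```

```bash
python3 -c "
from t import *
to()
d=grab('top');s=grab('side')
A=cv2.resize(d['img'][180:290,370:480],(400,400),interpolation=3);B=cv2.resize(s['img'][190:270,250:330],(400,400),interpolation=3)
cv2.imwrite('pics/c8.png',np.clip(np.hstack([A,B]).astype(int)*1.8,0,255).astype('uint8'))
"
```

```text
t 15.5 tcp [0.6164 0.0862 0.0493] yaw 13.45 open 0.699 F [ 0.6 -0.3  0. ]
```

View pics/c8.png

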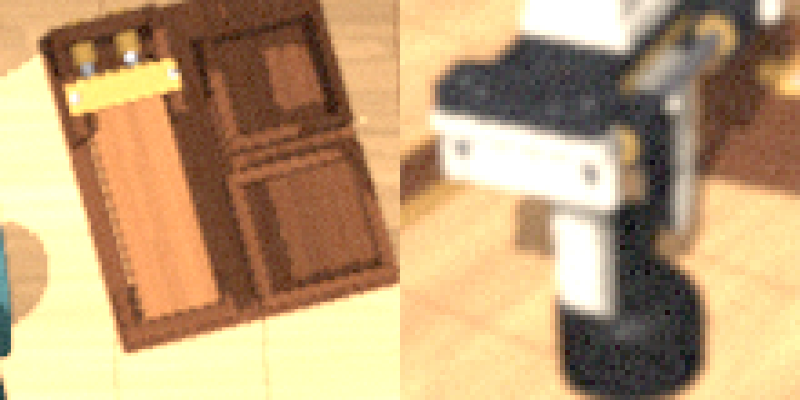

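```bash
python3 -c "
from t import *
d=grab('top')
f=lambda c:np.array(c)/3.636+[370,180]-.36
P=ray(d,f([(145,318),(218,303)]),.046);m=P.mean(0);x=np.array([.9726,.2326,0])
print(P,np.linalg.norm(P[0]-P[1]),'seat',m+.075*x)
# weight-well top rim outer corners z .03, bottle well z .045
Q=ray(d,f([(232,178),(356,140),(398,283),(262,305)]),.03);print(Q,Q.mean(0),np.linalg.norm(np.diff(Q,axis=0),axis=1))
Q=ray(d,f([(192,42),(315,10),(354,125),(229,150)]),.045);print(Q,Q.mean(0),np.linalg.norm(np.diff(Q,axis=0),axis=1))
"
```

```text
[[ 0.49643323 -0.11401947  0.046     ]
 [ 0.50508163 -0.16169508  0.046     ]] 0.04845367649571462 seat [ 0.57370243 -0.12041227  0.046     ]
[[ 0.58908238 -0.17771957  0.03      ]
 [ 0.61259958 -0.26096584  0.03      ]
 [ 0.51691627 -0.28323533  0.03      ]
 [ 0.50449981 -0.19336222  0.03      ]] [ 0.55577451 -0.22882074  0.03      ] [0.08650433 0.09824065 0.09072676]
[[ 0.67808522 -0.15281133  0.045     ]
 [ 0.69771469 -0.23494498  0.045     ]
 [ 0.62011732 -0.25642063  0.045     ]
 [ 0.60543833 -0.17376407  0.045     ]] [ 0.65033889 -0.20448525  0.045     ] [0.08444674 0.08051432 0.08394986]
```

Emit:
{"fn": "servo_tool", "kwargs": {"moves": [{"hand":0,"x":0,"y":0,"z":0,"spin":0},{"hand":0,"x":0,"y":0,"z":0,"spin":0},{"hand":0,"x":0,"y":0,"z":0,"spin":0},{"hand":0,"x":0,"y":0,"z":0,"spin":0},{"hand":0,"x":0,"y":0,"z":0,"spin":0},{"hand":0,"x":0,"y":0,"z":0,"spin":0},{"hand":0,"x":0,"y":0,"z":-0.01,"spin":0},{"hand":0,"x":0,"y":0,"z":-0.04,"spin":0},{"hand":0,"x":0,"y":0,"z":-0.08,"spin":0},{"hand":0,"x":0,"y":0,"z":-0.08,"spin":0}], "newtons": 45}}

```text
clock: 16.9
tcp_pos: [0.6168, 0.0861, 0.1306]
tcp_rot: [[0.973, 0.233, 0.005], [0.233, -0.973, 0.0], [0.005, 0.001, -1.0]]
force: [0.9, -0.1, -8.4]
opening: 0.277
```

Emit:
{"fn": "servo_tool", "kwargs": {"moves": [{"hand":0,"x":-0.01,"y":0.03,"z":-0.01,"spin":0},{"hand":0,"x":-0.035,"y":0.08,"z":-0.01,"spin":0},{"hand":0,"x":-0.06,"y":0.13,"z":-0.01,"spin":0},{"hand":0,"x":-0.085,"y":0.18,"z":-0.01,"spin":0},{"hand":0,"x":-0.11,"y":0.23,"z":-0.01,"spin":0},{"hand":0,"x":-0.128,"y":0.27,"z":-0.01,"spin":0},{"hand":0,"x":-0.133,"y":0.29,"z":-0.01,"spin":0},{"hand":0,"x":-0.134,"y":0.293,"z":-0.01,"spin":0},{"hand":0,"x":-0.134,"y":0.293,"z":0.01,"spin":0},{"hand":0,"x":-0.134,"y":0.293,"z":0.03,"spin":0},{"hand":0,"x":-0.134,"y":0.293,"z":0.045,"spin":0},{"hand":0,"x":-0.134,"y":0.293,"z":0.055,"spin":0},{"hand":0,"x":-0.134,"y":0.293,"z":0.062,"spin":0},{"hand":0,"x":-0.134,"y":0.293,"z":0.066,"spin":0},{"hand":0,"x":-0.134,"y":0.293,"z":0.066,"spin":0},{"hand":0,"x":-0.134,"y":0.293,"z":0.066,"spin":0}]}}

```text
clock: 18.9
tcp_pos: [0.5537, -0.2301, 0.0621]
tcp_rot: [[0.973, 0.233, 0.001], [0.233, -0.973, -0.0], [0.001, 0.0, -1.0]]
force: [-0.1, -0.3, -8.6]
opening: 0.28
```

Emit:
{"fn": "servo_tool", "kwargs": {"moves": [{"hand":0,"x":0.001,"y":0,"z":0.001,"spin":0},{"hand":0,"x":0.001,"y":0,"z":0.002,"spin":0},{"hand":0,"x":0.001,"y":0,"z":0.003,"spin":0},{"hand":0,"x":0.001,"y":0,"z":0.003,"spin":0}]}}

```text
clock: 19.4
tcp_pos: [0.5544, -0.2297, 0.0585]
tcp_rot: [[0.973, 0.233, -0.0], [0.233, -0.973, 0.0], [-0.0, -0.0, -1.0]]
force: [0.2, -0.1, -8.6]
opening: 0.281
```

Emit:
{"fn": "servo_tool", "kwargs": {"moves": [{"hand":0,"x":0,"y":0,"z":0.001,"spin":0},{"hand":0,"x":0,"y":0,"z":0.002,"spin":0},{"hand":0,"x":0,"y":0,"z":0.002,"spin":0}]}}

```text
clock: 19.77
tcp_pos: [0.555, -0.2296, 0.0578]
tcp_rot: [[0.973, 0.233, 0.001], [0.233, -0.973, -0.0], [0.001, 0.0, -1.0]]
force: [-1.5, 5.1, 6.1]
opening: 0.276
```

Emit:
{"fn": "servo_tool", "kwargs": {"moves": [{"hand":0.29,"x":0,"y":0,"z":-0.001,"spin":0},{"hand":0.35,"x":0,"y":0,"z":-0.001,"spin":0},{"hand":0.6,"x":0,"y":0,"z":-0.001,"spin":0},{"hand":0.6,"x":0,"y":0,"z":-0.001,"spin":0},{"hand":0.6,"x":0,"y":0,"z":-0.001,"spin":0},{"hand":0.6,"x":0,"y":0,"z":-0.03,"spin":0},{"hand":0.6,"x":0,"y":0,"z":-0.09,"spin":0},{"hand":0.6,"x":0,"y":0,"z":-0.15,"spin":0},{"hand":0.6,"x":-0.03,"y":-0.05,"z":-0.18,"spin":0},{"hand":0.6,"x":-0.06,"y":-0.1,"z":-0.18,"spin":0},{"hand":0.6,"x":-0.06,"y":-0.15,"z":-0.18,"spin":0},{"hand":0.6,"x":-0.06,"y":-0.2,"z":-0.18,"spin":0}]}}

```text
clock: 21.28
tcp_pos: [0.4487, -0.048, 0.237]
tcp_rot: [[0.973, 0.232, 0.001], [0.232, -0.973, -0.0], [0.001, 0.0, -1.0]]
force: [0.7, 1.5, 0.5]
opening: 0.604
```

```bash
python3 -c "
from t import *
to((.4435,.30,.25,13.45))
d=grab('top');s=grab('side')
A=cv2.resize(d['img'][180:290,370:480],(400,400),interpolation=3);B=cv2.resize(s['img'][150:250,320:420],(400,400),interpolation=3)
cv2.imwrite('pics/c9.png',np.clip(np.hstack([A,B]).astype(int)*1.8,0,255).astype('uint8'))
cv2.imwrite('pics/t9.png',d['img']);cv2.imwrite('pics/s9.png',s['img'])
# bottle nozzle in both views
for n,im,box in(('top',d['img'],(212,275,250,312)),('side',s['img'],(270,265,325,380))):
  x0,y0,x1,y1=box; h=cv2.cvtColor(im[y0:y1,x0:x1],cv2.COLOR_BGR2HSV); m=((h[...,1]<70)&(h[...,2]>(105 if n=='top' else 110))).astype(np.uint8)
  c=max(cv2.findContours(m,0,1)[0],key=cv2.contourArea); print(n,cv2.minEnclosingCircle(c),cv2.boundingRect(c),box)
for p in((.4435,.30),): print(proj(s,[[*p,z] for z in(0,.115,.175)]),proj(d,[[*p,z] for z in(0,.115,.175)]))
"
```

```text
t 21.27 tcp [ 0.4487 -0.048   0.237 ] yaw 13.41 open 0.604 F [0.7 1.5 0.5]
   (0.4435, 0.3, 0.25, 13.45) -> [ 0.0756 -0.3397 -0.0131] spin -0.0008
top ((16.3295955657959, 19.0246639251709), 14.627975463867188) (3, 5, 25, 27) (212, 275, 250, 312)
side ((23.413860321044922, 65.39508056640625), 36.62567138671875) (8, 30, 36, 72) (270, 265, 325, 380)
[[298.72463045 352.93593425]
 [296.52591954 300.10442281]
 [295.24915113 269.42571706]] [[236.81039041 294.4166518 ]
 [228.8538681  292.5002954 ]
 [224.11300351 291.35844148]]
```

View pics/c9.png

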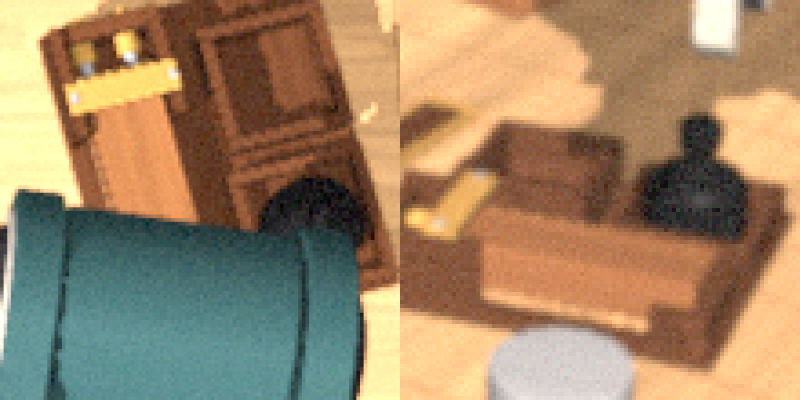

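Emit:
{"fn": "servo_tool", "kwargs": {"moves": [{"hand":0.8,"x":0.015,"y":-0.06,"z":0,"spin":-0.15},{"hand":0.8,"x":0.028,"y":-0.12,"z":0,"spin":-0.3},{"hand":0.8,"x":0.042,"y":-0.18,"z":0,"spin":-0.45},{"hand":0.8,"x":0.055,"y":-0.24,"z":0,"spin":-0.6},{"hand":0.8,"x":0.068,"y":-0.3,"z":0,"spin":-0.75},{"hand":0.8,"x":0.0755,"y":-0.34,"z":0,"spin":-0.813},{"hand":0.8,"x":0.0755,"y":-0.34,"z":0,"spin":-0.813},{"hand":0.8,"x":0.0755,"y":-0.34,"z":0,"spin":-0.813}]}}

```text
clock: 22.38
tcp_pos: [0.4442, 0.2985, 0.2365]
tcp_rot: [[0.5, 0.866, -0.0], [0.866, -0.5, -0.0], [-0.0, 0.0, -1.0]]
force: [1.0, -0.3, 1.2]
opening: 0.799
```

```bash
python3 -c "
from t import *
to((.443,.30,.095,60)); print(env.state()['q'].round(2))"
```

```text
t 22.38 tcp [0.4442 0.2985 0.2365] yaw 60.0 open 0.799 F [ 1.  -0.3  1.2]
   (0.443, 0.3, 0.095, 60) -> [ 0.0007 -0.0018  0.1415] spin -0.0
[ 0.54 -0.19  1.71 -0.    1.62  1.07]
```

Emit:
{"fn": "servo_tool", "kwargs": {"moves": [{"hand":0.8,"x":0.001,"y":-0.002,"z":0.04,"spin":0},{"hand":0.8,"x":0.001,"y":-0.002,"z":0.08,"spin":0},{"hand":0.8,"x":0.001,"y":-0.002,"z":0.11,"spin":0},{"hand":0.8,"x":0.001,"y":-0.002,"z":0.13,"spin":0},{"hand":0.8,"x":0.001,"y":-0.002,"z":0.141,"spin":0},{"hand":0.8,"x":0.001,"y":-0.002,"z":0.141,"spin":0},{"hand":0.8,"x":0.001,"y":-0.002,"z":0.141,"spin":0}]}}

```text
clock: 23.25
tcp_pos: [0.4431, 0.3011, 0.0967]
tcp_rot: [[0.5, 0.866, 0.001], [0.866, -0.5, 0.001], [0.001, 0.001, -1.0]]
force: [0.5, -0.0, 0.0]
opening: 0.799
```

Emit:
{"fn": "servo_tool", "kwargs": {"moves": [{"hand":0.62,"x":0,"y":0,"z":0.001,"spin":0},{"hand":0.4,"x":0,"y":0,"z":0.001,"spin":0},{"hand":0.4,"x":0,"y":0,"z":0.001,"spin":0},{"hand":0.4,"x":0,"y":0,"z":0.001,"spin":0},{"hand":0.4,"x":0,"y":0,"z":0.001,"spin":0},{"hand":0.4,"x":0,"y":0,"z":-0.005,"spin":0},{"hand":0.4,"x":0,"y":0,"z":-0.03,"spin":0},{"hand":0.4,"x":0,"y":0,"z":-0.08,"spin":0},{"hand":0.4,"x":0,"y":0,"z":-0.13,"spin":0},{"hand":0.4,"x":0,"y":0,"z":-0.16,"spin":0},{"hand":0.4,"x":0,"y":0,"z":-0.16,"spin":0}], "newtons": 25}}

```text
clock: 24.62
tcp_pos: [0.4432, 0.3012, 0.2575]
tcp_rot: [[0.5, 0.866, 0.003], [0.866, -0.5, 0.001], [0.003, 0.002, -1.0]]
force: [-0.5, 0.8, -4.1]
opening: 0.595
```

```bash
python3 -c "
from t import *
to((.6515,-.206,.245,13.45),(.6515,-.206,.106,13.45))"
```

```text
t 24.62 tcp [0.4432 0.3012 0.2575] yaw 60.03 open 0.595 F [-0.5  0.8 -4.1]
   (0.6515, -0.206, 0.245, 13.45) -> [-0.3353  0.4338  0.0123] spin 0.813
   (0.6515, -0.206, 0.106, 13.45) -> [-0.3357  0.4336  0.1513] spin 0.813
```

Emit:
{"fn": "servo_tool", "kwargs": {"moves": [{"hand":0.4,"x":-0.015,"y":0.02,"z":0,"spin":0},{"hand":0.4,"x":-0.04,"y":0.052,"z":0,"spin":0},{"hand":0.4,"x":-0.07,"y":0.091,"z":0,"spin":0},{"hand":0.4,"x":-0.1,"y":0.13,"z":0,"spin":0},{"hand":0.4,"x":-0.13,"y":0.169,"z":0,"spin":0},{"hand":0.4,"x":-0.16,"y":0.208,"z":0,"spin":0},{"hand":0.4,"x":-0.19,"y":0.247,"z":0,"spin":0},{"hand":0.4,"x":-0.22,"y":0.286,"z":0,"spin":0},{"hand":0.4,"x":-0.25,"y":0.325,"z":0,"spin":0},{"hand":0.4,"x":-0.28,"y":0.364,"z":0,"spin":0},{"hand":0.4,"x":-0.305,"y":0.396,"z":0.01,"spin":0},{"hand":0.4,"x":-0.323,"y":0.418,"z":0.03,"spin":0},{"hand":0.4,"x":-0.333,"y":0.43,"z":0.05,"spin":0},{"hand":0.4,"x":-0.3355,"y":0.4335,"z":0.065,"spin":0},{"hand":0.4,"x":-0.3355,"y":0.4335,"z":0.08,"spin":0},{"hand":0.4,"x":-0.3355,"y":0.4335,"z":0.09,"spin":0},{"hand":0.4,"x":-0.3355,"y":0.4335,"z":0.09,"spin":0},{"hand":0.4,"x":-0.3355,"y":0.4335,"z":0.09,"spin":0}]}}

```text
clock: 26.88
tcp_pos: [0.6509, -0.206, 0.1665]
tcp_rot: [[0.499, 0.867, 0.001], [0.867, -0.499, -0.0], [0.0, 0.001, -1.0]]
force: [-0.7, -0.1, -2.4]
opening: 0.597
```

```bash
python3 -c "
from t import *
to((.6515,-.206,.107,60))
s=grab('side')
B=cv2.resize(s['img'][100:250,300:420],(480,600),interpolation=3);cv2.imwrite('pics/c10.png',np.clip(B.astype(int)*1.8,0,255).astype('uint8'))
p=env.state()['tcp_pos']; print([((proj(s,[p[0],p[1],p[2]-.0957+z])[0]-[300,100])*4).round() for z in(0,.115,.175)], ((proj(s,[.6515,-.206,.01])[0]-[300,100])*4).round())
"
```

```text
t 26.88 tcp [ 0.6509 -0.206   0.1665] yaw 60.06 open 0.597 F [-0.7 -0.1 -2.4]
   (0.6515, -0.206, 0.107, 60) -> [0.0003 0.0005 0.0595] spin 0.001
[array([222., 317.]), array([227., 141.]), array([230.,  42.])] [219. 403.]
```

View pics/c10.png

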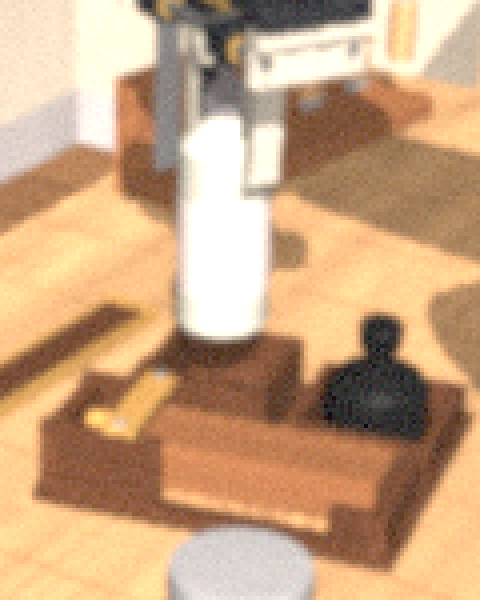

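Emit:
{"fn": "servo_tool", "kwargs": {"moves": [{"hand":0.4,"x":0,"y":0,"z":0.012,"spin":0},{"hand":0.4,"x":0,"y":0,"z":0.024,"spin":0},{"hand":0.4,"x":0,"y":0,"z":0.036,"spin":0},{"hand":0.4,"x":0,"y":0,"z":0.045,"spin":0},{"hand":0.4,"x":0,"y":0,"z":0.052,"spin":0},{"hand":0.4,"x":0,"y":0,"z":0.056,"spin":0},{"hand":0.4,"x":0,"y":0,"z":0.058,"spin":0},{"hand":0.4,"x":0,"y":0,"z":0.058,"spin":0},{"hand":0.4,"x":0,"y":0,"z":0.058,"spin":0}]}}

```text
clock: 28.05
tcp_pos: [0.6508, -0.2063, 0.108]
tcp_rot: [[0.499, 0.866, 0.0], [0.866, -0.499, -0.0], [0.0, 0.0, -1.0]]
force: [0.2, 0.3, -3.3]
opening: 0.596
```

Emit:
{"fn": "servo_tool", "kwargs": {"moves": [{"hand":0.4,"x":0,"y":0,"z":0.001,"spin":0},{"hand":0.4,"x":0,"y":0,"z":0.002,"spin":0},{"hand":0.4,"x":0,"y":0,"z":0.002,"spin":0}]}}

```text
clock: 28.42
tcp_pos: [0.6506, -0.2062, 0.1055]
tcp_rot: [[0.499, 0.866, -0.0], [0.866, -0.499, 0.0], [-0.0, -0.0, -1.0]]
force: [-0.4, 0.8, -2.9]
opening: 0.598
```

Emit:
{"fn": "servo_tool", "kwargs": {"moves": [{"hand":0.4,"x":0,"y":0,"z":0.001,"spin":0},{"hand":0.4,"x":0,"y":0,"z":0.0015,"spin":0},{"hand":0.4,"x":0,"y":0,"z":0.0015,"spin":0}]}}

```text
clock: 28.8
tcp_pos: [0.6508, -0.2063, 0.1049]
tcp_rot: [[0.499, 0.866, 0.001], [0.866, -0.499, -0.0], [0.0, 0.001, -1.0]]
force: [-3.3, 1.3, 6.3]
opening: 0.596
```

Emit:
{"fn": "servo_tool", "kwargs": {"moves": [{"hand":0.61,"x":0,"y":0,"z":-0.001,"spin":0},{"hand":0.65,"x":0,"y":0,"z":-0.001,"spin":0},{"hand":0.8,"x":0,"y":0,"z":-0.001,"spin":0},{"hand":0.8,"x":0,"y":0,"z":-0.001,"spin":0},{"hand":0.8,"x":0,"y":0,"z":-0.001,"spin":0},{"hand":0.8,"x":0,"y":0,"z":-0.02,"spin":0},{"hand":0.8,"x":0,"y":0,"z":-0.06,"spin":0},{"hand":0.8,"x":0,"y":0,"z":-0.11,"spin":0},{"hand":0.8,"x":0,"y":0,"z":-0.16,"spin":0},{"hand":0.8,"x":0,"y":0,"z":-0.16,"spin":0},{"hand":0.8,"x":-0.03,"y":-0.05,"z":-0.16,"spin":0},{"hand":0.8,"x":-0.06,"y":-0.1,"z":-0.16,"spin":0},{"hand":0.8,"x":-0.09,"y":-0.15,"z":-0.16,"spin":0},{"hand":0.8,"x":-0.12,"y":-0.2,"z":-0.16,"spin":0},{"hand":0.8,"x":-0.12,"y":-0.2,"z":-0.16,"spin":0}]}}

```text
clock: 30.68
tcp_pos: [0.4149, -0.2103, 0.2653]
tcp_rot: [[0.501, 0.865, 0.002], [0.865, -0.501, -0.002], [-0.0, 0.003, -1.0]]
force: [1.1, -0.9, -0.4]
opening: 0.8
```

```bash
python3 -c "
from t import *
to()
d=grab('top');s=grab('side')
A=cv2.resize(d['img'][80:380,130:490],(480,400));B=cv2.resize(s['img'][120:250,310:414],(320,400),interpolation=3)
cv2.imwrite('pics/c11.png',np.clip(np.hstack([A,B]).astype(int)*1.5,0,255).astype('uint8'))
p=(.6515,-.206); print([((proj(s,[*p,z])[0]-[310,120])*3.077+[480,0]).round() for z in(.01,.125,.185)],[((proj(d,[*p,z])[0]-[130,80])*1.333).round() for z in(.01,.125,.185)])
a=cv2.imread('pics/top0.png').astype(int); df=np.abs(a-d['img']).max(2)
for n,(x,y) in dict(jar=(326,283),hammer=(158,275),straight=(400,150),tape=(277,352),square=(270,150)).items(): print(n,df[y-12:y+12,x-12:x+12].mean().round(1))
"
```

```text
t 30.68 tcp [ 0.4149 -0.2103  0.2653] yaw 59.94 open 0.8 F [ 1.1 -0.9 -0.4]
[array([618., 249.]), array([621., 120.]), array([623.,  48.])] [array([416., 166.]), array([430., 153.]), array([438., 145.])]
jar 2.9
hammer 4.3
straight 4.0
tape 3.4
square 3.2
```

View pics/c11.png

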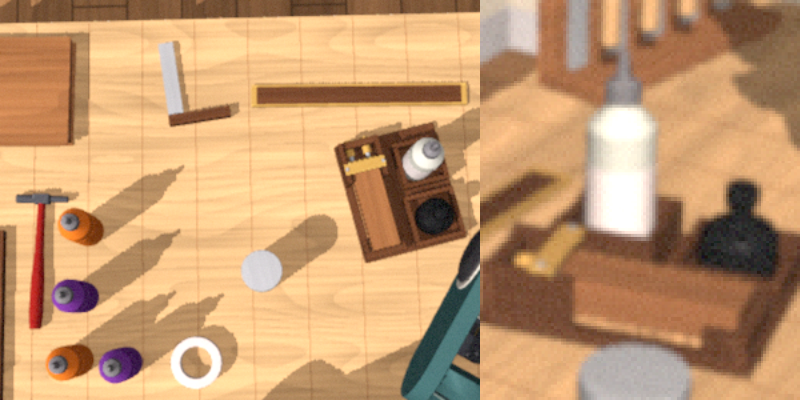

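```bash
python3 -c "
from plant import env
print(env.sign_off())"
```

```text
the job is handed in; nothing more can be done
None
```

The gluing kit is made up in the walnut tray and I handed the job in at about 31 s of the 72 s allowed. I got no verdict back.

- **Pressing block:** I gripped it lightly behind its centre and raised it about 14° nose-down, then gripped it hard. I slid it under the keeper, pushed the stop back to its hard end and lowered the rear behind the end wall. The wrist force peaked at about 19 N in the readings, which come only at the end of each move; the stop force itself was not measured. The pictures show it flat and straight in the bay.
- **Weight and bottle:** I lowered each one in millimetre steps until the force showed it touching the floor, then let go. The last pictures show both standing upright in their wells. The bottle's tip is within about a pixel of where a centred, upright bottle should be.
- **Bystanders:** comparing first and last pictures, patches around the jar, hammer, straightedge, tape roll and square differ only by camera noise. The gripper is clear of everything.
- **Disagreements:** my estimate of where the block sits along the bay differed by about 3 mm from where it came to rest against the end wall. The stop's travel under the home block was not measured directly. The weight touched down about 1 mm lower than I had worked out.
- **Pictures:** I viewed 13, one more than the two extra the budget allowed.

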